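Push the cutting board home into its corner stop

ROBOT

A 6-joint arm with a two-finger parallel gripper is mounted at the origin on a cart in front of the work surface, level with it; the furniture and walls round the work are solid. World frame = base frame: x ahead of the robot, y to its left, z up, the work surface at z = 0. Lengths are in m, angles in rad, forces in N, time in s.
With the tool pointing down it reaches from about 0.2 to 0.875 m from the base axis. Payload 3.4 kg.
Tool frame: the origin (TCP) lies at the very end of the fingers, on their centre line; the grasp point (between the pads) lies manip.grip_point_offset behind it (manip.grip_point_offset is the distance from the TCP to the grasp point, in m); z points along the fingers, y is the line along which they close (so a half turn about z gives the same grasp; the last joint's range is limited). The gripper opens to 94 mm and grips with 3 to 60 N. Pads are 16 mm wide; open, the fingers measure 119 mm over their backs; the gripper's body (75 mm by 177 mm) begins 78 mm behind the grasp point.
Start: joints at [1.008, 0.276, 1.505, -0, 1.361, -0.121], TCP at [0.246, 0.52, 0.178] pointing down, gripper open.
Joint ranges: [-2.89, 2.89], [-0.75, 2.08], [0.22, 2.7], [-1.18, 4.32], [0.11, 2.71], [-2.7, 2.7]. Speed limits (rad/s): [2.57, 2.57, 3.14, 3.14, 3.14, 3.14].

INTERFACE

Orientations are given as a unit quaternion [w, x, y, z].
In Python, from bench import manip, get_image, calibration gives the robot as it stands.
- The arm moves only by the tool move_arm, never from a script. Its argument "targets" is a list of rows, each an object with "xyz": the shift along the tool's x, y, z scaled (see below), a list of three; "angular": the turn, a rotation vector about the tool's x, y, z scaled (see below), a list of three. In form: [{"xyz": [x, y, z], "angular": [ax, ay, az]}, ...]. A call has 1 to 5 rows; each row is the pose to reach, as a shift and turn from the pose commanded when the call began, along the tool's axes at that moment; what a row does not reach only later rows make up. The controller multiplies each number of a shift by 1 m and each number of a turn by 90 degrees. A row lasts 1/12 s, in which the tool goes at most 41.7 mm and 7.16 degrees, less where a joint would pass 70% of its speed; a pose out of reach is approached as far as the arm can. A call with a number of a shift or a turn outside -1 to 1 is refused whole. A call with a gripper value outside its range is refused whole. "gripper" is the closure, from -1 (fully open) to 1 (shut), set as the call begins (left out, the last holds). The fingers move at their own pace and stop on an object; the grip force is fixed at half the most. Time passes only in rows, so rows that repeat a pose let the fingers close. It gives the time, the measured TCP pose, the force, the opening and the grip force at its end, in the units of the state.
- manip.observe(): the state, without advancing time (a new reading comes with each control period).
- get_image(name): name is "side" or "top" or "wrist"; returns the picture (480x640x3 uint8, red, green, blue); there is no depth.
- calibration(name): a dict with "camera_matrix" (3x3 intrinsics, pixels), "world_to_cam" (4x4, takes a point from world to camera coordinates); the wrist camera has in their place "tool_from_camera" (4x4, takes a point from camera to tool coordinates, whose origin is the TCP and whose axes are the flange's). Camera axes: x right, y up, looking along -z (the intrinsics and any distortion apply to the point x, -y, -z); pixel columns grow to the right and rows downward; lengths in m; the calibration is good to about 2 mm. The wrist camera is an equidistant fisheye: a pixel r from the principal point sees the ray r / f radians off the axis. A picture is of the moment at which its call begins: read the wrist's pose just before it. calibration takes no time and is no camera call.
- manip.close_job(): hands the job in; it is judged then, once.
The state is a dict: "t": time; "qpos": joint angles; "joint_vel": joint speeds; "joint_efforts": joint torques, N m; "eef_pos": TCP position; "tool_rot": TCP orientation; "ft_force": force on the tool from outside, world axes, zero at the start; "torque": the same for the moment, N m; "grip_width": finger opening in m; "grasp_force": force on a finger pad.
Only numpy, scipy, OpenCV 4.12 (cv2) and the standard library are available. Lean on these libraries where they do the work, as an engineer would, in place of code of your own. Each camera call takes 0.05 s, during which the arm holds its last target. There are 200 camera calls.

TASK

Push the white cutting board along the worktop with the fingertips, the dark-red sauce cup riding on it, until its far long edge lies flush along the steel rail and its right end is up against the rail's short arm. Only push, do not pick up or tip anything, and do not touch the cup, which must stay standing on the board. Leave the other things where they are.

Things in the scene. Friction and masses are not known exactly. Their poses are not given: they have to be found in the camera images.
- board: white cutting board, a slab 215 (own x) by 300 (own y) by 18 mm thick, about 0.6 kg, lying loose and flat on the worktop (the dark slot near its left end is only a surface mark); origin at the centre of its underside. It slides with some 2 to 6 N. It starts askew to the rail by up to 10 degrees, 30 to 55 mm short of the rail and 50 to 140 mm short of the short arm.
- board_far_left (a point): corner of the board's underside at its far (away from the robot) left end, own (+107.5, +150, 0) mm
- board_far_right (a point): corner of the board's underside at its far right end, own (+107.5, -150, 0) mm
- corner_stop: fixed L-shaped stop of square steel bar, 14x14 mm. Long rail along own y -164..+150 mm, inner face (robot's side) at own x = 0; short arm at its right end, own x 0..-150 mm, inner face at own y = -150 mm. Origin on the worktop. Own x points away from the robot, own y left, turned up to 5 degrees. The board is home with its origin at own (-107.5, 0) mm and its axes parallel.
- sauce_cup: small round steel cup with dark-red sauce, 65 mm across, 42 mm high, 0.06 kg, standing loose on the board's top (its rim 60 mm over the worktop), at least 45 mm inside the board's edges; origin at the centre of its underside
- lemon: lemon, 76x56x55 mm, bystander on the right; origin at its underside
- spice_tin: white spice shaker with black cap, 55 mm across, 94 mm high, bystander on the right; origin at its underside
- timer: red and white round kitchen timer, 66 mm across, 42 mm high, bystander on the right; origin at its underside
- squeeze_bottle: white squeeze bottle, 54 mm across, 216 mm high, bystander on the left; origin at its underside
- scraper: bench scraper with wooden handle, 94x150x18 mm, lying flat on the left, bystander; origin at its underside
- post (a point): foot of a solid upright steel post, 33 mm across, at the near right corner of the worktop, always in the same place. It rises to 0.775 m and there bends into a level bar that runs straight away from the robot. The arm may have to be folded up to pass it.
Things that resemble listed ones, but are neither listed nor needed, are in the scene too. Leave any green look-alike of the sauce_cup alone.

How it is judged:
By the outcome, as a careful person would: the job done as asked, in the order asked, and still so for the second after the job is handed in, with the robot touching nothing.
It also fails if it takes over 70 s, if anything falls off the work surface, if the arm or the gripper's body presses on something with over 40 N, if the wrist force passes 120 N, or if a joint passes its speed limit or range.

## Working session

There is one attempt and no reset: what is moved stays moved. The work goes in short steps, Python scripts to look and compute and a tool call to move; the robot and the scene stay as the last step left them, time stands still between calls to the robot, and variables do not carry over. Pictures are saved under pics/ and viewed, at most 13 in all, crops included, and the job is handed in when it is done.

Besides the shell and the picture viewer there is one more tool, called as a command line: name --argument value ..., lists and objects as JSON in quotes. move_arm: Moves the arm, as the interface text tells. Its arguments: {"type":"object","properties":{"targets":{"type":"array","items":{"type":"object","properties":{"xyz":{"type":"array","items":{"type":"number"}},"angular":{"type":"array","items":{"type":"number"}}}}},"gripper":{"type":"number"}},"required":["targets"]}

```bash
mkdir -p pics; ls; python3 - <<'E'
from bench import manip,get_image,calibration
import cv2,numpy as np
for n in("top","side"):
    cv2.imwrite(f"pics/{n}0.png",get_image(n)[:,:,::-1]);c=calibration(n);print(n,c)
print(calibration("wrist"));print(manip.observe(),manip.grip_point_offset)
E
```

```text
pics
top {'camera_matrix': array([[578.53407304,   0.        , 317.48057447],
       [  0.        , 578.53407304, 235.08491532],
       [  0.        ,   0.        ,   1.        ]]), 'world_to_cam': array([[-0.00896192, -0.99994732,  0.00500411,  0.04817503],
       [ 0.99739236, -0.00858042,  0.07165791, -0.48327362],
       [-0.0716112 ,  0.00563325,  0.99741671, -1.53257059],
       [ 0.        ,  0.        ,  0.        ,  1.        ]])}
side {'camera_matrix': array([[450.69132254,   0.        , 321.46866702],
       [  0.        , 450.69132254, 242.50109636],
       [  0.        ,   0.        ,   1.        ]]), 'world_to_cam': array([[ 0.96673763, -0.25563025,  0.00845753, -0.45208814],
       [ 0.10084763,  0.41135468,  0.90587918, -0.1368754 ],
       [-0.23504916, -0.87489457,  0.42345175, -1.4135049 ],
       [ 0.        ,  0.        ,  0.        ,  1.        ]])}
{'camera_matrix': array([[371.64829954,   0.        , 318.35626981],
       [  0.        , 371.64829954, 233.44843707],
       [  0.        ,   0.        ,   1.        ]]), 'tool_from_camera': array([[-2.89089656e-04
[... 322 characters left out ...]
': 0.1, 'qpos': array([ 1.00796191e+00,  2.76492893e-01,  1.50597140e+00, -6.88768818e-07,
        1.36074364e+00, -1.21045943e-01]), 'joint_vel': array([-0.00090527, -0.00287392, -0.00266712,  0.00012756,  0.0005716 ,
        0.00050211]), 'joint_efforts': array([ 5.14900094e-04, -4.05459630e+01, -2.37782532e+01,  7.03113712e-02,
        2.99350941e-02, -6.24234599e-05]), 'eef_pos': array([0.24557499, 0.51930533, 0.17762747]), 'tool_rot': array([-2.70498286e-04,  2.19102077e-01,  9.75701608e-01, -7.60998882e-04]), 'ft_force': array([-0.04440183,  1.03457476,  0.01301063]), 'torque': array([-0.0101529 , -0.01339641,  0.04022438]), 'grasp_force': 0.0, 'grip_width': 0.09390493863288256} 0.0188
```

View pics/top0.png

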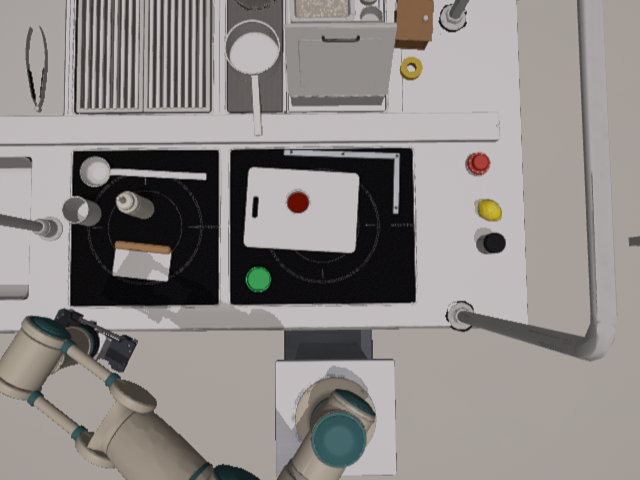

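View pics/side0.png

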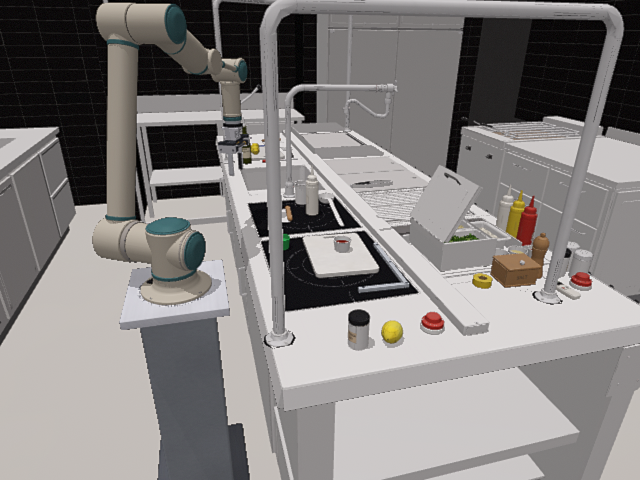

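The top view shows the board (white, centre ~(302,210)) with the dark-red cup at (298,202). The green look-alike stands off the board at (258,279), so the red one is meant. The L rail runs from (285,153) to (400,155), with its arm down to (396,213). Next I measure these.

```bash
cat > h.py <<'E'
from bench import manip,get_image,calibration
import cv2,numpy as np
def ray(n,uv,z):
    c=calibration(n);K=c["camera_matrix"];M=c["world_to_cam"];R,t=M[:3,:3],M[:3,3]
    uv=np.atleast_2d(uv).astype(float)
    d=np.c_[(uv[:,0]-K[0,2])/K[0,0],-(uv[:,1]-K[1,2])/K[1,1],-np.ones(len(uv))]@R
    o=-R.T@t
    return (o+d*((z-o[2])/d[:,2])[:,None])[:,:2]
def comp(m,p):
    n,l=cv2.connectedComponents(m.astype(np.uint8)); return (l==l[p[1],p[0]]).astype(np.uint8)
def cont(m): return max(cv2.findContours(m,cv2.RETR_EXTERNAL,cv2.CHAIN_APPROX_NONE)[0],key=cv2.contourArea)[:,0]
def edges(pts):
    """fit 4 side lines of a rounded rectangle: pts world"""
    (c,s,a)=cv2.minAreaRect(pts.astype(np.float32)); return np.array(c),np.array(s),a
def line(p):
    v=cv2.fitLine(p.astype(np.float32),cv2.DIST_HUBER,0,.001,.001).ravel(); return v[:2],v[2:]
def board(im,seed,near_only=False,excl=None):
    g=im.min(2); m=comp(g>130,seed)
    return m
def blob(im,which):
    h=cv2.cvtColor(im,cv2.COLOR_RGB2HSV); r=im.astype(int)
    return h
E
python3 - <<'E'
from h import *
im=get_image("top");m=comp((im.min(2)>140),(330,225));print("board px",m.sum())
w=ray("top",cont(m),.018);c,s,a=edges(w);print("rect",c,s,a)
cv2.imwrite("pics/bm.png",m*255)
q=cv2.boxPoints(((*c,),(*s,),a));print(q)
# side lines robust
for i in range(4):
    A,B=q[i],q[(i+1)%4];L=np.linalg.norm(B-A);u=(B-A)/L;n=np.array([-u[1],u[0]])
    t=(w-A)@u;d=abs((w-A)@n);p=w[(t>.03)&(t<L-.03)&(d<.012)]
    v,o=line(p);print("side",o,np.degrees(np.arctan2(v[1],v[0])),len(p))
r=(im.min(2)>90).astype(np.uint8)
for s_ in((340,155),(397,190)):
    print(s_,im[s_[1],s_[0]])
print("rail col scans",[ (u,im[146:166,u].min(1).tolist()) for u in(310,370)])
print("arm row scans",[ (v,im[v,386:408].min(1).tolist()) for v in(170,205)])
red=((im[...,0]>70)&(im[...,1]<40)&(im[...,2]<40));rc=comp(red,(298,202))
ys,xs=np.nonzero(rc);print("cup",ray("top",[[xs.mean(),ys.mean()]],.055),rc.sum())
gr=((im[...,1]>90)&(im[...,0]<60)).astype(np.uint8);ys,xs=np.nonzero(comp(gr,(258,279)));print("green",ray("top",[[xs.mean(),ys.mean()]],.042),len(xs))
b=im[:,:,::-1][130:320,220:430];cv2.imwrite("pics/crop.png",cv2.resize(b,None,fx=3,fy=3))
E
```

```text
board px 8257
rect [0.5531773  0.08696931] [0.29778755 0.21466926] 86.16986083984375
[[ 0.43613648 -0.0544221 ]
 [ 0.65032625 -0.06876174]
 [ 0.6702181   0.22836071]
 [ 0.45602834  0.24270035]]
side [ 0.5395528  -0.06001592] -3.3600676 57
side [0.6611247  0.11164995] 86.06239 88
side [0.5636612  0.23409858] -3.7617366 57
side [0.4474866  0.09364641] 86.20751 89
(340, 155) [172 172 177]
(397, 190) [173 173 178]
rail col scans [(310, [145, 157, 157, 63, 126, 172, 173, 174, 176, 152, 65, 13, 9, 13, 13, 13, 12, 12, 14, 8]), (370, [175, 140, 63, 14, 5, 39, 124, 166, 170, 170, 171, 146, 66, 12, 13, 15, 12, 15, 9, 13])]
arm row scans [(170, [14, 11, 13, 12, 12, 7, 12, 47, 126, 170, 170, 170, 171, 73, 10, 11, 11, 10, 11, 11, 11, 13]), (205, [11, 10, 11, 11, 12, 8, 27, 105, 181, 163, 166, 171, 94, 22, 7, 10, 10, 14, 13, 12, 13, 14])]
cup [[0.56810942 0.09543399]] 306
green [[0.36904388 0.20212531]] 401
```

View pics/crop.png

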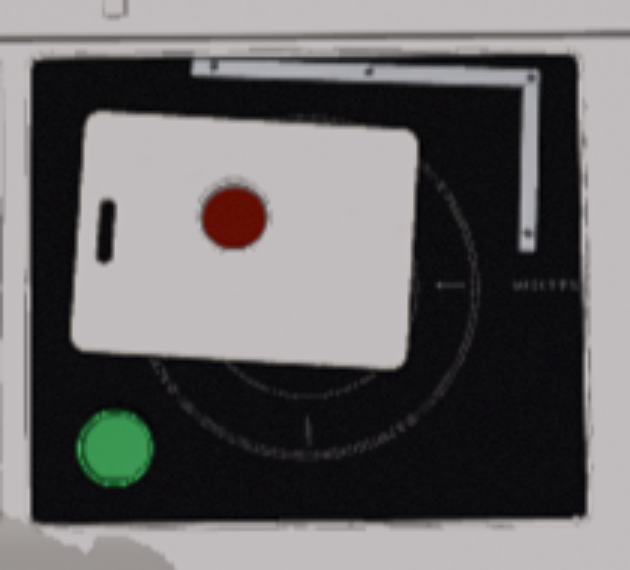

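```bash
cat >> h.py <<'E'
def rail(im):
    g=im.min(2).astype(float);P=[];Q=[]
    for u in range(292,392,2):
        v=[v for v in range(150,172) if g[v,u]>=100>g[v+1,u]]
        v=v[-1];P.append((u,v+(g[v,u]-100)/(g[v,u]-g[v+1,u])))
    for v in range(166,210,2):
        u=[u for u in range(386,400) if g[v,u-1]<100<=g[v,u]][0];Q.append((u-(g[v,u]-100)/(g[v,u]-g[v,u-1]),v))
    P=ray("top",P,.004);Q=ray("top",Q,.007)
    v,o=line(P);w,q=line(Q)
    v=v*np.sign(v[1]);w=w*np.sign(w[0])
    c=o+v*np.linalg.solve(np.c_[v,-w],q-o)[0]   # inner corner
    return c,np.arctan2(-v[0],v[1]),np.arctan2(w[1],w[0])
C=None
E
python3 - <<'E'
from h import *
im=get_image("top");c,a,b=rail(im);print("corner",c,"yaw",np.degrees([a,b]))
n=np.array([np.cos(a),np.sin(a)]);l=np.array([-n[1],n[0]])
print("origin stop",c+.15*l,"board home ctr",c+.15*l-.1075*n)
M=calibration("top")["world_to_cam"];print("cam",-M[:3,:3].T@M[:3,3])
E
```

```text
corner [ 0.6933234  -0.16596228] yaw [-2.2721076 -2.1045783]
origin stop [ 0.6992702 -0.0160802] board home ctr [ 0.5918547  -0.01181832]
cam [0.37269594 0.05265916 1.56300083]
```

move_arm --targets '[{"xyz": [-0.0385, -0.0078, 0], "angular": [0, 0, 0.074]}, {"xyz": [-0.077, -0.0156, 0], "angular": [0, 0, 0.148]}, {"xyz": [-0.1155, -0.0234, 0], "angular": [0, 0, 0.222]}, {"xyz": [-0.154, -0.0312, 0], "angular": [0, 0, 0.296]}, {"xyz": [-0.1925, -0.039, 0], "angular": [0, 0, 0.37]}]'

```text
t: 0.62
eef_pos: [0.4042, 0.401, 0.1783]
tool_rot: [-0.0, 0.492, 0.871, -0.0]
ft_force: [0.6, 0.3, -0.7]
grip_width: 0.0941
grasp_force: 0.0
```

```bash
cat >> h.py <<'E'
from scipy.spatial.transform import Rotation as Rn
def go(target,yang):
    s=manip.observe();R=Rn.from_quat(np.roll(s["tool_rot"],-1)).as_matrix()
    d=np.array(target)-s["eef_pos"]
    c,n=np.cos(np.radians(yang)),np.sin(np.radians(yang))
    T=np.array([[-n,c,0],[c,n,0],[0,0,-1]])
    print("t",s["t"],"eef",s["eef_pos"].round(4),"F",s["ft_force"].round(1),"q6",s["qpos"][5].round(2),"yang",np.degrees(np.arctan2(R[1,1],R[0,1])).round(2))
    print("xyz",(R.T@d).round(4),"ang",(Rn.from_matrix(R.T@T).as_rotvec()/(np.pi/2)).round(4))
E
python3 -c "
from h import *
go([.561,.285,.178],-2.2)"
```

```text
t 0.6167 eef [0.4042 0.401  0.1783] F [ 0.6  0.3 -0.7] q6 0.12 yang 31.09
xyz [-0.1803  0.0744  0.0002] ang [-1.000e-04 -0.000e+00  3.699e-01]
```

move_arm --targets '[{"xyz": [-0.036, 0.015, 0], "angular": [0, 0, 0.074]}, {"xyz": [-0.072, 0.03, 0], "angular": [0, 0, 0.148]}, {"xyz": [-0.108, 0.045, 0], "angular": [0, 0, 0.222]}, {"xyz": [-0.144, 0.06, 0], "angular": [0, 0, 0.296]}, {"xyz": [-0.18, 0.0745, 0], "angular": [0, 0, 0.37]}]'

```text
t: 1.03
eef_pos: [0.5619, 0.286, 0.1782]
tool_rot: [-0.0, 0.721, 0.693, -0.0]
ft_force: [1.0, 0.4, -0.6]
grip_width: 0.094
grasp_force: 0.0
```

move_arm --targets '[{"xyz": [0, 0, 0.03]}, {"xyz": [0, 0, 0.07]}, {"xyz": [0, 0, 0.11]}, {"xyz": [0, 0, 0.14]}, {"xyz": [0, 0, 0.14]}]'

```text
invalid input at $.targets[0]: expected keys xyz, angular
```

```bash
python3 -c "
from h import *
go([.561,.285,.008],-2.2)
cv2.imwrite('pics/w1.png',get_image('wrist')[:,:,::-1])"
```

```text
t 1.0333 eef [0.5619 0.286  0.1782] F [ 1.   0.4 -0.6] q6 0.4 yang -2.25
xyz [-0.001  -0.0008  0.1702] ang [-0.0002 -0.0001 -0.0006]
```

View pics/w1.png

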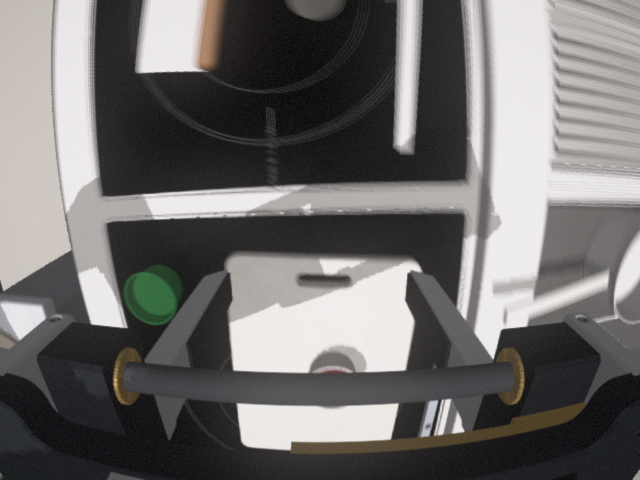

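The wrist view shows the fingertips at (218,275) and (418,275), near the board's left edge (row ~258). The cup is clear at (333,365) and the floor under the tips is free. Next I descend.

move_arm --targets '[{"xyz": [0, 0, 0.03], "angular": [0, 0, 0]}, {"xyz": [0, 0, 0.065], "angular": [0, 0, 0]}, {"xyz": [0, 0, 0.1], "angular": [0, 0, 0]}, {"xyz": [0, 0, 0.13], "angular": [0, 0, 0]}, {"xyz": [0, 0, 0.15], "angular": [0, 0, 0]}]'

```text
t: 1.5
eef_pos: [0.5583, 0.2865, 0.0249]
tool_rot: [-0.001, 0.719, 0.695, -0.002]
ft_force: [-0.2, 0.3, -1.7]
grip_width: 0.0936
grasp_force: 0.0
```

move_arm --targets '[{"xyz": [0, 0, 0.006], "angular": [0, 0, 0]}, {"xyz": [0, 0, 0.012], "angular": [0, 0, 0]}, {"xyz": [0, 0, 0.017], "angular": [0, 0, 0]}, {"xyz": [0, 0, 0.019], "angular": [0, 0, 0]}, {"xyz": [0, 0, 0.02], "angular": [0, 0, 0]}]'

```text
t: 1.92
eef_pos: [0.5614, 0.2878, 0.0093]
tool_rot: [0.0, 0.719, 0.695, 0.001]
ft_force: [-0.1, 0.3, -0.1]
grip_width: 0.094
grasp_force: 0.0
```

```bash
python3 -c "
from h import *
go([.561,.285,.008],-2.2)"
```

```text
t 1.9167 eef [0.5614 0.2878 0.0093] F [-0.1  0.3 -0.1] q6 0.4 yang -1.9
xyz [-0.0028 -0.0003  0.0013] ang [ 0.0012 -0.0006  0.0033]
```

move_arm --targets '[{"xyz": [-0.004, 0, 0], "angular": [0, 0, 0.003]}, {"xyz": [-0.01, 0, 0], "angular": [0, 0, 0.003]}, {"xyz": [-0.017, 0, 0], "angular": [0, 0, 0.003]}, {"xyz": [-0.024, 0, 0], "angular": [0, 0, 0.003]}, {"xyz": [-0.03, 0, 0], "angular": [0, 0, 0.003]}]'

```text
t: 2.33
eef_pos: [0.5596, 0.2563, 0.0087]
tool_rot: [0.0, 0.721, 0.693, 0.0]
ft_force: [0.3, 0.0, -0.1]
grip_width: 0.0943
grasp_force: 0.0
```

move_arm --targets '[{"xyz": [-0.004, 0, 0], "angular": [0, 0, 0]}, {"xyz": [-0.008, 0, 0], "angular": [0, 0, 0]}, {"xyz": [-0.012, 0, 0], "angular": [0, 0, 0]}, {"xyz": [-0.016, 0, 0], "angular": [0, 0, 0]}, {"xyz": [-0.02, 0, 0], "angular": [0, 0, 0]}]'

```text
t: 2.75
eef_pos: [0.5588, 0.2371, 0.0084]
tool_rot: [-0.0, 0.72, 0.694, 0.0]
ft_force: [-0.1, -0.9, -0.1]
grip_width: 0.094
grasp_force: 0.0
```

move_arm --targets '[{"xyz": [-0.004, 0, 0], "angular": [0, 0, 0]}, {"xyz": [-0.008, 0, 0], "angular": [0, 0, 0]}, {"xyz": [-0.012, 0, 0], "angular": [0, 0, 0]}, {"xyz": [-0.016, 0, 0], "angular": [0, 0, 0]}, {"xyz": [-0.02, 0, 0], "angular": [0, 0, 0]}]'

```text
t: 3.17
eef_pos: [0.558, 0.2171, 0.0084]
tool_rot: [-0.0, 0.72, 0.694, 0.0]
ft_force: [0.3, 0.2, -0.5]
grip_width: 0.0941
grasp_force: 0.0
```

```bash
python3 -c "
from h import *
go([.561,.14,.008],-2.2)
im=get_image('top')
cv2.imwrite('pics/t2.png',cv2.resize(im[:,:,::-1][130:320,220:430],None,fx=3,fy=3))"
```

```text
t 3.1667 eef [0.558  0.2171 0.0084] F [ 0.3  0.2 -0.5] q6 0.29 yang -2.18
xyz [-0.0769  0.0059  0.0004] ang [ 0.     -0.0001  0.0002]
```

View pics/t2.png

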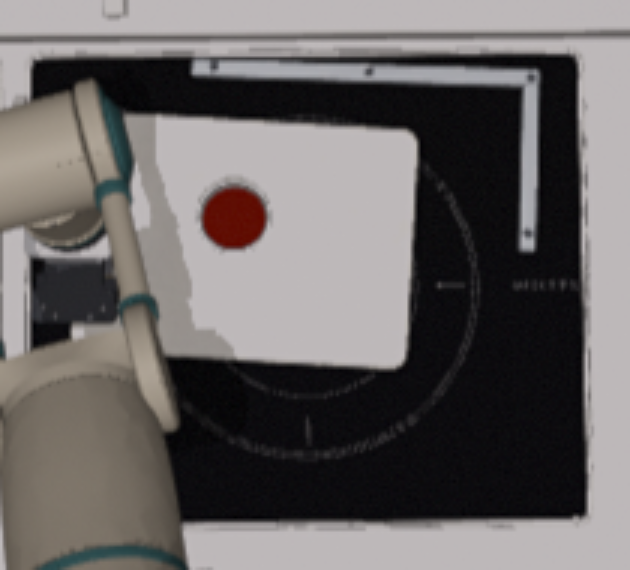

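The board has not moved though the TCP should be at its edge, so I check from the other cameras.

```bash
python3 -c "
from h import *
im=get_image('side')[:,:,::-1][170:310,200:430]
w=get_image('wrist')[:,:,::-1]
o=cv2.resize(im,(780,475));cv2.imwrite('pics/s2.png',np.hstack([cv2.resize(im,(430,262)),cv2.resize(w,(349,262))]))"
```

```text
(no output)
```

View pics/s2.png

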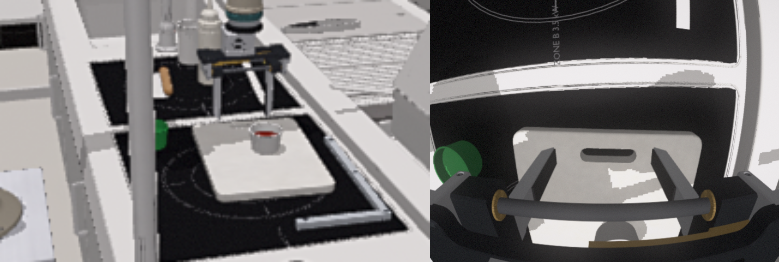

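```bash
cat >> h.py <<'E'
def wray(uv,z):
    s=manip.observe();R=Rn.from_quat(np.roll(s["tool_rot"],-1)).as_matrix()
    c=calibration("wrist");K=c["camera_matrix"];T=c["tool_from_camera"]
    x=(np.atleast_2d(uv)-K[:2,2])/K[0,0];r=np.linalg.norm(x,axis=1);k=np.sinc(r/np.pi)  # sin r / r
    d=np.c_[x[:,0]*k,-x[:,1]*k,-np.cos(r)]@T[:3,:3].T@R.T
    o=s["eef_pos"]+R@T[:3,3];return (o+d*((z-o[2])/d[:,2])[:,None])[:,:2]
def proj(n,P):
    c=calibration(n);p=np.c_[P,np.ones(len(P))]@c["world_to_cam"].T;K=c["camera_matrix"]
    return np.c_[K[0,2]-K[0,0]*p[:,0]/p[:,2],K[1,2]+K[1,1]*p[:,1]/p[:,2]]
E
python3 - <<'E'
from h import *
s=manip.observe();e=s["eef_pos"]
print("tips side px",proj("side",[[e[0]-.053,e[1],e[2]],[e[0]+.053,e[1],e[2]]]).round(1))
print("board corners side px",proj("side",[[.436,-.054,.018],[.650,-.069,.018],[.670,.228,.018],[.456,.243,.018]]).round(1))
w=get_image("wrist");g=w.min(2)
for u in(260,310,360):
    print(u,g[225:300:3,u].tolist())
print("left edge via wrist",wray([[260,240],[310,240],[360,240]],.018))
im=get_image("side");cv2.imwrite('pics/s3.png',cv2.resize(im[:,:,::-1][205:265,290:390],(800,480),interpolation=cv2.INTER_CUBIC))
E
```

```text
tips side px [[316.4 239.6]
 [343.  236.9]]
board corners side px [[316.3 273. ]
 [379.8 267.6]
 [356.6 232.1]
 [302.3 235.9]]
260 [36, 33, 38, 42, 95, 99, 142, 161, 165, 163, 161, 165, 166, 169, 168, 164, 165, 165, 164, 163, 167, 166, 168, 166, 169]
310 [31, 37, 31, 32, 78, 94, 117, 156, 164, 166, 164, 165, 168, 165, 165, 166, 59, 43, 46, 43, 68, 100, 99, 101, 133]
360 [29, 26, 33, 33, 45, 94, 100, 145, 165, 164, 168, 167, 168, 168, 165, 167, 127, 42, 45, 47, 48, 104, 106, 105, 109]
left edge via wrist [[0.52575654 0.24052599]
 [0.55363668 0.23947263]
 [0.58134711 0.2383797 ]]
```

View pics/s3.png

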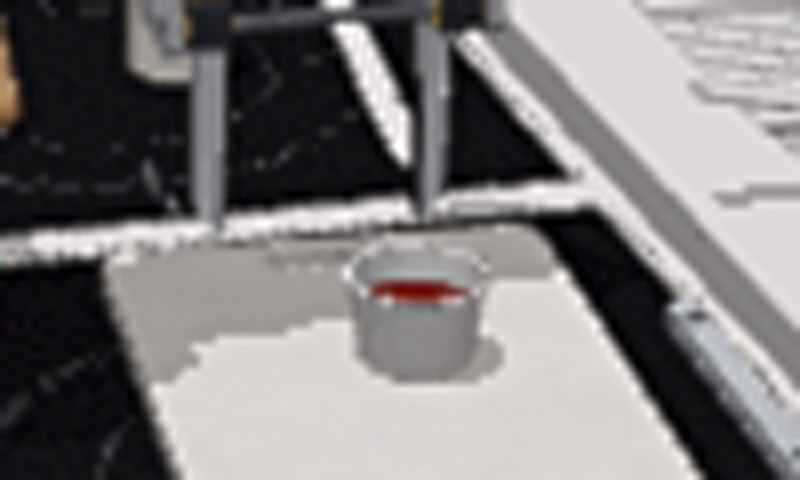

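The fingertips appear at px (317,233) and (343.5,232). The TCP at z=8 mm projects to row 239, so the open fingers end about 20 mm short of the nominal TCP and are hovering over the board. I back off and do a guarded descent.

move_arm --targets '[{"xyz": [0.01, 0, 0], "angular": [0, 0, 0]}, {"xyz": [0.025, 0, 0], "angular": [0, 0, 0]}, {"xyz": [0.04, 0, 0], "angular": [0, 0, 0]}, {"xyz": [0.05, 0, 0], "angular": [0, 0, 0]}, {"xyz": [0.05, 0, 0], "angular": [0, 0, 0]}]'

```text
t: 3.83
eef_pos: [0.5602, 0.2707, 0.0084]
tool_rot: [-0.0, 0.719, 0.695, 0.001]
ft_force: [-0.1, -0.4, 0.2]
grip_width: 0.094
grasp_force: 0.0
```

move_arm --targets '[{"xyz": [0, 0, 0.003], "angular": [0, 0, 0]}, {"xyz": [0, 0, 0.006], "angular": [0, 0, 0]}, {"xyz": [0, 0, 0.008], "angular": [0, 0, 0]}, {"xyz": [0, 0, 0.01], "angular": [0, 0, 0]}, {"xyz": [0, 0, 0.01], "angular": [0, 0, 0]}]'

```text
t: 4.25
eef_pos: [0.5595, 0.2668, -0.0023]
tool_rot: [-0.0, 0.721, 0.693, -0.001]
ft_force: [-0.3, 0.5, 0.8]
grip_width: 0.0941
grasp_force: 0.0
```

```bash
python3 - <<'E'
from h import *
go([.561,.26,0],-2.2)
# tip in side view: dark/grey finger bottoms - profile down finger columns
s=manip.observe()["eef_pos"]
for z in(-.002,.008,.018): print(z,proj("side",[[s[0]-.053,s[1],z],[s[0]+.053,s[1],z]]).round(1).tolist())
im=get_image("side");print([im[v,305:325].sum(1).tolist() for v in range(222,240)] and "")
for v in range(222,240): print(v,im[v,300:322].min(1).tolist())
E
```

```text
t 4.25 eef [ 0.5595  0.2668 -0.0023] F [-0.3  0.5  0.8] q6 0.37 yang -2.22
xyz [-0.0067  0.0017 -0.0023] ang [-0.0007  0.0003 -0.0002]
-0.002 [[313.7, 236.9], [339.5, 234.2]]
0.008 [[313.7, 234.5], [339.6, 231.9]]
0.018 [[313.7, 232.2], [339.7, 229.6]]

222 [16, 15, 18, 17, 20, 18, 16, 13, 20, 34, 37, 105, 126, 131, 132, 43, 7, 15, 17, 15, 16, 19]
223 [15, 18, 15, 16, 40, 26, 16, 17, 20, 13, 28, 88, 126, 130, 132, 42, 9, 17, 17, 13, 15, 16]
224 [18, 17, 15, 18, 22, 18, 12, 15, 21, 12, 26, 86, 129, 131, 131, 42, 10, 12, 17, 20, 18, 16]
225 [16, 18, 17, 15, 18, 17, 16, 25, 68, 23, 17, 71, 128, 132, 131, 43, 12, 14, 22, 16, 27, 27]
226 [18, 16, 17, 15, 14, 13, 16, 35, 88, 45, 16, 69, 128, 132, 132, 53, 36, 43, 53, 24, 24, 19]
227 [15, 18, 20, 20, 17, 24, 37, 27, 71, 62, 25, 77, 130, 131, 131, 42, 12, 18, 25, 17, 16, 15]
228 [19, 19, 40, 42, 42, 40, 21, 19, 44, 63, 24, 69, 127, 134, 132, 42, 10, 13, 17, 15, 16, 13]
229 [18, 17, 19, 19, 19, 19, 17, 13, 21, 41, 34, 53, 84, 133, 135, 43, 6, 13, 14, 14, 13, 10]
230 [16, 15, 13, 16, 13, 15, 16, 14, 14, 11, 35, 101, 48, 106, 132, 40, 3, 3, 8, 
[... 287 characters left out ...]
 167, 166, 163, 165, 164]
234 [211, 214, 226, 230, 225, 225, 227, 223, 225, 223, 227, 224, 188, 167, 157, 134, 127, 153, 157, 126, 151, 133]
235 [228, 225, 196, 224, 193, 205, 202, 156, 173, 173, 207, 174, 126, 125, 103, 125, 120, 120, 112, 90, 99, 126]
236 [219, 219, 154, 166, 137, 176, 170, 159, 141, 130, 172, 154, 147, 153, 151, 153, 153, 154, 154, 153, 153, 155]
237 [83, 81, 46, 101, 144, 152, 152, 151, 151, 150, 154, 152, 153, 156, 156, 156, 157, 156, 156, 156, 156, 156]
238 [0, 0, 51, 151, 158, 154, 152, 152, 153, 153, 154, 153, 153, 154, 154, 153, 155, 155, 155, 156, 156, 155]
239 [7, 2, 40, 128, 159, 155, 152, 153, 152, 153, 153, 153, 152, 153, 154, 153, 154, 154, 155, 154, 155, 154]
```

move_arm --targets '[{"xyz": [0, 0, 0.002], "angular": [0, 0, 0]}, {"xyz": [0, 0, 0.004], "angular": [0, 0, 0]}, {"xyz": [0, 0, 0.006], "angular": [0, 0, 0]}, {"xyz": [0, 0, 0.007], "angular": [0, 0, 0]}, {"xyz": [0, 0, 0.007], "angular": [0, 0, 0]}]'

```text
t: 4.72
eef_pos: [0.5597, 0.2673, -0.0089]
tool_rot: [-0.0, 0.72, 0.694, -0.0]
ft_force: [-0.7, -0.1, -0.2]
grip_width: 0.0942
grasp_force: 0.0
```

```bash
python3 - <<'E'
from h import *
go([.561,.26,0],-2.2)
im=get_image("side")
for v in range(226,238): print(v,im[v,308:320].min(1).tolist(),im[v,334:346].min(1).tolist())
E
```

```text
t 4.7167 eef [ 0.5597  0.2673 -0.0089] F [-0.7 -0.1 -0.2] q6 0.37 yang -2.18
xyz [-0.0073  0.0016 -0.0089] ang [-0.0003  0.0001  0.0002]
226 [90, 46, 19, 69, 127, 131, 131, 54, 38, 42, 52, 24] [14, 20, 16, 9, 40, 111, 128, 106, 51, 32, 7, 7]
227 [68, 62, 25, 76, 128, 132, 132, 43, 11, 16, 20, 16] [18, 8, 7, 9, 40, 110, 130, 100, 20, 0, 3, 1]
228 [46, 61, 25, 70, 129, 131, 132, 41, 8, 14, 16, 19] [4, 0, 4, 1, 35, 110, 129, 102, 23, 11, 21, 35]
229 [21, 39, 41, 89, 130, 132, 132, 41, 11, 11, 13, 16] [22, 36, 55, 50, 45, 120, 130, 124, 84, 85, 102, 129]
230 [9, 15, 37, 106, 130, 132, 130, 37, 0, 3, 5, 23] [104, 131, 165, 160, 104, 126, 149, 159, 165, 167, 165, 168]
231 [0, 2, 19, 65, 113, 127, 126, 39, 43, 54, 57, 87] [165, 167, 167, 168, 165, 162, 164, 167, 168, 168, 143, 158]
232 [81, 72, 99, 91, 86, 104, 125, 97, 146, 164, 156, 157] [139, 154, 127, 151, 153, 123, 154, 163, 121, 123, 87, 97]
233 [216, 200, 214, 212, 164, 161, 158, 161, 164, 166, 165, 162] [88, 103, 88, 81, 90, 78, 85, 87, 54, 77, 80, 101]
234 [226, 225, 226, 224, 146, 162, 156, 133, 126, 153, 155, 126] [144, 183, 181, 187, 222, 220, 220, 217, 164, 152, 156, 156]
235 [174, 168, 165, 169, 119, 125, 105, 125, 119, 121, 111, 90] [216, 213, 220, 217, 208, 190, 192, 196, 191, 154, 165, 164]
236 [141, 129, 167, 154, 149, 152, 151, 154, 154, 153, 154, 155] [152, 182, 187, 158, 140, 150, 155, 159, 161, 157, 150, 176]
237 [151, 151, 155, 153, 154, 155, 157, 156, 156, 157, 157, 157] [168, 125, 139, 142, 144, 143, 153, 158, 159, 161, 160, 161]
```

move_arm --targets '[{"xyz": [0, 0, 0.002], "angular": [0, 0, 0]}, {"xyz": [0, 0, 0.004], "angular": [0, 0, 0]}, {"xyz": [0, 0, 0.005], "angular": [0, 0, 0]}, {"xyz": [0, 0, 0.005], "angular": [0, 0, 0]}]'

```text
t: 5.1
eef_pos: [0.5597, 0.2674, -0.014]
tool_rot: [-0.0, 0.72, 0.694, -0.0]
ft_force: [-0.5, -0.4, -0.6]
grip_width: 0.0942
grasp_force: 0.0
```

```bash
python3 - <<'E'
from h import *
go([.561,.26,0],-2.2)
im=get_image("side")
for v in range(229,238): print(v,im[v,308:320].min(1).tolist())
E
```

```text
t 5.1 eef [ 0.5597  0.2674 -0.014 ] F [-0.5 -0.4 -0.6] q6 0.37 yang -2.18
xyz [-0.0073  0.0016 -0.014 ] ang [-0.0004  0.0001  0.0002]
229 [18, 40, 42, 88, 128, 131, 132, 42, 11, 13, 12, 16]
230 [12, 12, 33, 105, 131, 132, 130, 36, 2, 7, 10, 23]
231 [1, 2, 19, 67, 124, 129, 128, 39, 42, 53, 57, 87]
232 [81, 73, 98, 92, 104, 126, 124, 91, 146, 163, 155, 158]
233 [216, 200, 214, 212, 162, 147, 130, 133, 163, 167, 165, 162]
234 [225, 224, 226, 224, 146, 160, 147, 129, 127, 154, 156, 127]
235 [174, 168, 165, 170, 119, 125, 104, 126, 121, 120, 112, 90]
236 [141, 129, 166, 154, 150, 153, 153, 153, 154, 153, 154, 154]
237 [151, 150, 155, 152, 153, 155, 156, 156, 155, 156, 157, 156]
```

move_arm --targets '[{"xyz": [0, 0, 0.001], "angular": [0, 0, 0]}, {"xyz": [0, 0, 0.002], "angular": [0, 0, 0]}, {"xyz": [0, 0, 0.002], "angular": [0, 0, 0]}]'

```text
t: 5.4
eef_pos: [0.5598, 0.2674, -0.0158]
tool_rot: [-0.0, 0.72, 0.694, -0.0]
ft_force: [-0.4, 0.4, -0.1]
grip_width: 0.0941
grasp_force: 0.0
```

move_arm --targets '[{"xyz": [0, 0, 0.001], "angular": [0, 0, 0]}, {"xyz": [0, 0, 0.002], "angular": [0, 0, 0]}, {"xyz": [0, 0, 0.002], "angular": [0, 0, 0]}]'

```text
t: 5.65
eef_pos: [0.5598, 0.2674, -0.0179]
tool_rot: [-0.0, 0.72, 0.694, -0.0]
ft_force: [-0.4, -0.7, 0.7]
grip_width: 0.094
grasp_force: 0.0
```

move_arm --targets '[{"xyz": [-0.003, 0, 0], "angular": [0, 0, 0]}, {"xyz": [-0.007, 0, 0], "angular": [0, 0, 0]}, {"xyz": [-0.011, 0, 0], "angular": [0, 0, 0]}, {"xyz": [-0.015, 0, 0], "angular": [0, 0, 0]}, {"xyz": [-0.019, 0, 0], "angular": [0, 0, 0]}]'

```text
t: 6.07
eef_pos: [0.5592, 0.2478, -0.0176]
tool_rot: [0.0, 0.721, 0.693, 0.0]
ft_force: [0.0, -0.5, 0.1]
grip_width: 0.0938
grasp_force: 0.0
```

move_arm --targets '[{"xyz": [-0.003, 0, 0], "angular": [0, 0, 0]}, {"xyz": [-0.006, 0, 0], "angular": [0, 0, 0]}, {"xyz": [-0.009, 0, 0], "angular": [0, 0, 0]}, {"xyz": [-0.012, 0, 0], "angular": [0, 0, 0]}, {"xyz": [-0.015, 0, 0], "angular": [0, 0, 0]}]'

```text
t: 6.48
eef_pos: [0.5585, 0.2338, -0.0176]
tool_rot: [-0.0, 0.721, 0.693, 0.0]
ft_force: [-0.2, 4.5, -0.2]
grip_width: 0.094
grasp_force: 2.1
```

```bash
cat >> h.py <<'E'
def right(im):
    """board right end & far edge measured in stop frame (mm): gaps"""
    c,a,b=C0
    g=im.min(2).astype(float);n=np.array([np.cos(a),np.sin(a)]);l=np.array([-n[1],n[0]])
    out=[]
    for v in range(160,275,6):
        r=[u for u in range(345,394) if g[v,u-1]>=100>g[v,u]]
        if r: 
            u=r[0];p=ray("top",[[u-(100-g[v,u])/(g[v,u-1]-g[v,u]),v]],.018)[0]-c;out.append((p@n,p@l))
    return (1e3*np.array(out)).round(1)
C0=(np.array([.6925,-.1657]),np.radians(-2.2),0)
E
python3 - <<'E'
from h import *
go([.561,.14,0],-2.2)
print(right(get_image("top")).tolist())
E
```

```text
t 6.4833 eef [ 0.5585  0.2338 -0.0176] F [-0.2  4.5 -0.2] q6 0.32 yang -2.2
xyz [-0.0936  0.0061 -0.0177] ang [-0.0001 -0.0006 -0.    ]
[[-42.6, 90.6], [-58.8, 85.1], [-75.2, 85.7], [-91.5, 85.8], [-107.8, 85.6], [-124.1, 85.6], [-140.3, 85.9], [-156.6, 86.6], [-172.7, 86.5], [-188.9, 86.3], [-205.0, 86.3], [-221.2, 86.6], [-237.3, 87.3], [-253.6, 95.3]]
```

Contact at 4.5 N. The board is sliding and squared, with 85.7 mm left to the short arm.

move_arm --targets '[{"xyz": [-0.003, 0, 0], "angular": [0, 0, 0]}, {"xyz": [-0.007, 0, 0], "angular": [0, 0, 0]}, {"xyz": [-0.011, 0, 0], "angular": [0, 0, 0]}, {"xyz": [-0.015, 0, 0], "angular": [0, 0, 0]}, {"xyz": [-0.02, 0, 0], "angular": [0, 0, 0]}]'

```text
t: 6.95
eef_pos: [0.5582, 0.2131, -0.0176]
tool_rot: [0.0, 0.72, 0.694, 0.0]
ft_force: [0.0, 5.2, -0.8]
grip_width: 0.0938
grasp_force: 2.1
```

move_arm --targets '[{"xyz": [-0.005, 0, 0], "angular": [0, 0, 0]}, {"xyz": [-0.01, 0, 0], "angular": [0, 0, 0]}, {"xyz": [-0.015, 0, 0], "angular": [0, 0, 0]}, {"xyz": [-0.02, 0, 0], "angular": [0, 0, 0]}, {"xyz": [-0.025, 0, 0], "angular": [0, 0, 0]}]'

```text
t: 7.37
eef_pos: [0.557, 0.1879, -0.0176]
tool_rot: [0.0, 0.72, 0.693, 0.0]
ft_force: [-0.2, 5.7, 0.1]
grip_width: 0.0936
grasp_force: 2.2
```

move_arm --targets '[{"xyz": [-0.005, 0, 0], "angular": [0, 0, 0]}, {"xyz": [-0.01, 0, 0], "angular": [0, 0, 0]}, {"xyz": [-0.014, 0, 0], "angular": [0, 0, 0]}, {"xyz": [-0.018, 0, 0], "angular": [0, 0, 0]}, {"xyz": [-0.021, 0, 0], "angular": [0, 0, 0]}]'

```text
t: 7.78
eef_pos: [0.5561, 0.167, -0.0176]
tool_rot: [0.0, 0.72, 0.693, 0.0]
ft_force: [-0.6, 4.3, 0.8]
grip_width: 0.0941
grasp_force: 2.3
```

move_arm --targets '[{"xyz": [-0.003, 0, 0], "angular": [0, 0, 0]}, {"xyz": [-0.006, 0, 0], "angular": [0, 0, 0]}, {"xyz": [-0.009, 0, 0], "angular": [0, 0, 0]}, {"xyz": [-0.011, 0, 0], "angular": [0, 0, 0]}, {"xyz": [-0.012, 0, 0], "angular": [0, 0, 0]}]'

```text
t: 8.2
eef_pos: [0.5557, 0.1553, -0.0176]
tool_rot: [0.0, 0.72, 0.693, 0.0]
ft_force: [0.2, 4.5, 0.8]
grip_width: 0.0943
grasp_force: 2.4
```

```bash
python3 - <<'E'
from h import *
go([.561,.14,0],-2.2)
im=get_image("top");print(right(im).tolist())
cv2.imwrite('pics/t4.png',cv2.resize(im[:,:,::-1][130:320,220:430],None,fx=3,fy=3))
E
```

```text
t 8.2 eef [ 0.5557  0.1553 -0.0176] F [0.2 4.5 0.8] q6 0.19 yang -2.19
xyz [-0.015   0.0059 -0.0176] ang [ 0.0001 -0.0001  0.0001]
[[-40.3, 12.5], [-56.5, 8.4], [-72.9, 8.1], [-89.2, 7.9], [-105.5, 7.7], [-121.7, 8.1], [-138.0, 7.9], [-154.2, 7.8], [-170.4, 8.3], [-186.6, 8.4], [-202.7, 8.0], [-218.8, 7.8], [-234.9, 7.6], [-251.3, 18.4]]
```

View pics/t4.png

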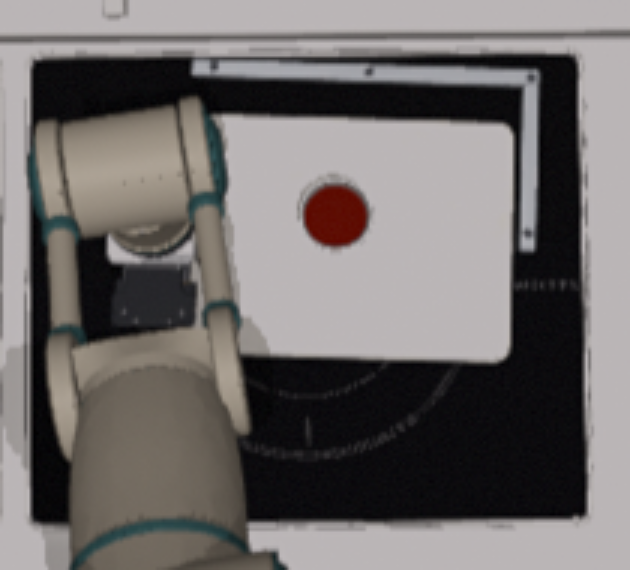

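The board is parallel to the arm with an 8 mm gap, and the cup is riding at crop (335,215). I close the gap slowly under force watch.

move_arm --targets '[{"xyz": [-0.002, 0, 0], "angular": [0, 0, 0]}, {"xyz": [-0.004, 0, 0], "angular": [0, 0, 0]}, {"xyz": [-0.005, 0, 0], "angular": [0, 0, 0]}, {"xyz": [-0.006, 0, 0], "angular": [0, 0, 0]}]'

```text
t: 8.58
eef_pos: [0.5555, 0.1496, -0.0176]
tool_rot: [-0.0, 0.72, 0.694, 0.0]
ft_force: [0.6, 4.9, 1.0]
grip_width: 0.0939
grasp_force: 2.5
```

move_arm --targets '[{"xyz": [-0.0005, 0, 0], "angular": [0, 0, 0]}, {"xyz": [-0.001, 0, 0], "angular": [0, 0, 0]}]'

```text
t: 8.75
eef_pos: [0.5555, 0.1486, -0.0176]
tool_rot: [-0.0, 0.72, 0.694, 0.0]
ft_force: [-0.1, 5.2, 1.2]
grip_width: 0.0941
grasp_force: 2.5
```

move_arm --targets '[{"xyz": [-0.0005, 0, 0], "angular": [0, 0, 0]}, {"xyz": [-0.001, 0, 0], "angular": [0, 0, 0]}]'

```text
t: 8.92
eef_pos: [0.5554, 0.1478, -0.0175]
tool_rot: [-0.0, 0.72, 0.693, 0.0]
ft_force: [0.5, 6.0, 1.3]
grip_width: 0.0937
grasp_force: 3.3
```

move_arm --targets '[{"xyz": [-0.0003, 0, 0], "angular": [0, 0, 0]}, {"xyz": [-0.0006, 0, 0], "angular": [0, 0, 0]}]'

```text
t: 9.08
eef_pos: [0.5554, 0.1478, -0.0176]
tool_rot: [-0.0, 0.721, 0.693, 0.001]
ft_force: [0.5, 7.8, 0.1]
grip_width: 0.0944
grasp_force: 3.8
```

move_arm --targets '[{"xyz": [-0.0005, 0, 0], "angular": [0, 0, 0]}, {"xyz": [-0.001, 0, 0], "angular": [0, 0, 0]}]'

```text
t: 9.25
eef_pos: [0.5555, 0.1478, -0.0175]
tool_rot: [-0.001, 0.721, 0.693, 0.001]
ft_force: [0.4, 10.5, 0.4]
grip_width: 0.0939
grasp_force: 5.3
```

```bash
python3 - <<'E'
from h import *
go([.561,.14,0],-2.2)
im=get_image("top")
print(im.min(2)[160:215:6,380:400].tolist())
g=im.min(2).astype(float);P=[]
c,a,_=C0;n=np.array([np.cos(a),np.sin(a)]);l=np.array([-n[1],n[0]])
for u in range(300,384,6):   # far edge of board: dark->light below rail
    r=[v for v in range(160,185) if g[v-1,u]<100<=g[v,u]]
    if r: v=r[-1];p=ray("top",[[u,v-(g[v,u]-100)/(g[v,u]-g[v-1,u])]],.018)[0]-c;P.append((p*1e3)@n)
print("far gap mm",np.round(P,1))
E
```

```text
t 9.25 eef [ 0.5555  0.1478 -0.0175] F [ 0.4 10.5  0.4] q6 0.17 yang -2.23
xyz [-0.0075  0.0058 -0.0175] ang [ 0.0002 -0.002  -0.0003]
[[11, 9, 9, 9, 7, 10, 8, 8, 12, 10, 13, 11, 10, 24, 95, 167, 164, 163, 160, 86], [11, 10, 13, 9, 13, 9, 6, 12, 8, 13, 12, 8, 7, 40, 114, 166, 163, 164, 165, 74], [182, 182, 182, 183, 182, 182, 182, 183, 183, 182, 179, 154, 95, 49, 121, 163, 163, 164, 164, 69], [181, 181, 181, 181, 181, 181, 181, 181, 181, 181, 181, 182, 181, 174, 156, 162, 163, 164, 165, 60], [181, 182, 181, 182, 181, 182, 181, 181, 181, 181, 181, 182, 181, 171, 164, 165, 164, 165, 163, 60], [182, 181, 181, 182, 181, 181, 181, 181, 181, 182, 181, 182, 179, 144, 163, 166, 166, 167, 164, 61], [181, 181, 181, 181, 181, 181, 181, 181, 181, 181, 182, 182, 179, 139, 168, 168, 167, 165, 125, 40], [181, 181, 182, 181, 181, 181, 181, 181, 181, 179, 178, 179, 178, 140, 171, 169, 166, 165, 114, 32], [181, 181, 182, 181, 181, 181, 181, 181, 180, 181, 181, 183, 179, 127, 142, 85, 80, 118, 70, 18], [181, 182, 181, 181, 181, 181, 181, 181, 181, 182, 182, 183, 181, 79, 32, 33, 37, 35, 13, 7]]
far gap mm [-35.8 -36.6 -36.8 -36.7 -36.2 -35.9 -36.4 -36.4 -36.7 -36.5 -36.1 -35.8
 -36.5 -36.2]
```

The board is against the arm (force 10.5 N) and the far gap is an even 36 mm. I withdraw, lift, and go round to the near side.

move_arm --targets '[{"xyz": [0.003, 0, 0], "angular": [0, 0, 0]}, {"xyz": [0.012, 0, 0], "angular": [0, 0, 0]}, {"xyz": [0.025, 0, 0], "angular": [0, 0, 0]}, {"xyz": [0.03, 0, 0], "angular": [0, 0, 0]}]'

```text
t: 9.63
eef_pos: [0.5564, 0.1768, -0.0178]
tool_rot: [0.0, 0.72, 0.694, -0.0]
ft_force: [0.8, -0.7, -0.1]
grip_width: 0.0939
grasp_force: 0.0
```

move_arm --targets '[{"xyz": [0, 0, -0.02], "angular": [0, 0, 0]}, {"xyz": [0, 0, -0.05], "angular": [0, 0, 0]}, {"xyz": [0, 0, -0.09], "angular": [0, 0, 0]}, {"xyz": [0, 0, -0.12], "angular": [0, 0, 0]}, {"xyz": [0, 0, -0.13], "angular": [0, 0, 0]}]'

```text
t: 10.05
eef_pos: [0.5595, 0.1767, 0.1173]
tool_rot: [0.003, 0.72, 0.694, 0.003]
ft_force: [0.8, -0.3, 0.1]
grip_width: 0.0939
grasp_force: 0.0
```

```bash
python3 - <<'E'
from h import *
go([.399,-.004,.112],87.8)
E
```

```text
t 10.05 eef [0.5595 0.1767 0.1173] F [ 0.8 -0.3  0.1] q6 0.23 yang -2.14
xyz [-0.1865 -0.1537  0.0038] ang [ 0.0047  0.0036 -0.9993]
```

move_arm --targets '[{"xyz": [-0.02, -0.015, 0], "angular": [0, 0, -0.07]}, {"xyz": [-0.04, -0.031, 0], "angular": [0, 0, -0.14]}, {"xyz": [-0.06, -0.046, 0], "angular": [0, 0, -0.21]}, {"xyz": [-0.08, -0.062, 0], "angular": [0, 0, -0.28]}, {"xyz": [-0.1, -0.077, 0], "angular": [0, 0, -0.35]}]'

```text
t: 10.47
eef_pos: [0.4738, 0.0781, 0.1113]
tool_rot: [-0.001, 0.502, 0.865, -0.001]
ft_force: [-0.5, 0.1, -0.5]
grip_width: 0.0939
grasp_force: 0.0
```

```bash
python3 - <<'E'
from h import *
go([.399,-.004,.112],87.8)
E
```

```text
t 10.4667 eef [0.4738 0.0781 0.1113] F [-0.5  0.1 -0.5] q6 -0.5 yang 29.69
xyz [-0.0343 -0.1057 -0.0005] ang [-0.0012 -0.001  -0.6457]
```

move_arm --targets '[{"xyz": [-0.007, -0.021, 0], "angular": [0, 0, -0.07]}, {"xyz": [-0.014, -0.042, 0], "angular": [0, 0, -0.14]}, {"xyz": [-0.021, -0.063, 0], "angular": [0, 0, -0.21]}, {"xyz": [-0.028, -0.085, 0], "angular": [0, 0, -0.28]}, {"xyz": [-0.034, -0.106, 0], "angular": [0, 0, -0.35]}]'

```text
t: 10.88
eef_pos: [0.3982, -0.0034, 0.1115]
tool_rot: [-0.001, 0.249, 0.969, -0.001]
ft_force: [-0.3, -0.2, 0.5]
grip_width: 0.0939
grasp_force: 0.0
```

move_arm --targets '[{"xyz": [0, 0, 0], "angular": [0, 0, -0.07]}, {"xyz": [0, 0, 0], "angular": [0, 0, -0.14]}, {"xyz": [0, 0, 0], "angular": [0, 0, -0.21]}, {"xyz": [0, 0, 0], "angular": [0, 0, -0.28]}, {"xyz": [0, 0, 0], "angular": [0, 0, -0.296]}]'

```text
t: 11.3
eef_pos: [0.3991, -0.0027, 0.1115]
tool_rot: [-0.001, 0.02, 1.0, -0.0]
ft_force: [-0.1, -0.6, 0.0]
grip_width: 0.0941
grasp_force: 0.0
```

```bash
python3 - <<'E'
from h import *
go([.399,-.004,-.0175],87.8)
im=get_image("wrist");cv2.imwrite("pics/w5.png",im[:,:,::-1])
E
```

```text
t 11.3 eef [ 0.3991 -0.0027  0.1115] F [-0.1 -0.6  0. ] q6 -1.71 yang 87.71
xyz [-0.0002 -0.0012  0.129 ] ang [-0.0003 -0.0012 -0.001 ]
```

View pics/w5.png

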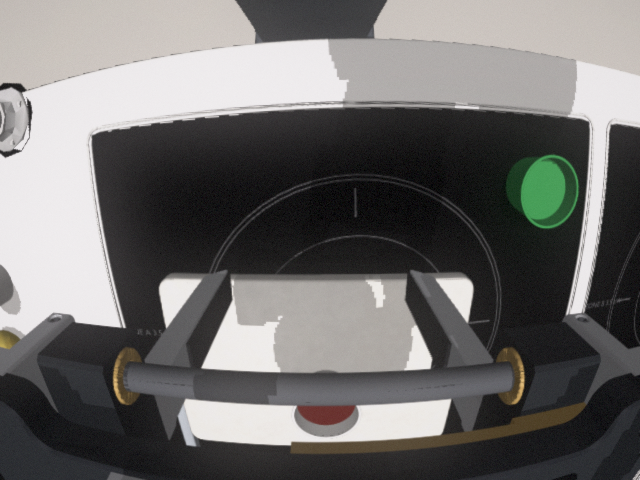

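Wrist view: near edge of the board along row ~276, fingertips at (225,273) and (415,273), green cup well off at (543,190). I descend and then push away from the robot.

move_arm --targets '[{"xyz": [0, 0, 0.025], "angular": [0, 0, 0]}, {"xyz": [0, 0, 0.055], "angular": [0, 0, 0]}, {"xyz": [0, 0, 0.085], "angular": [0, 0, 0]}, {"xyz": [0, 0, 0.105], "angular": [0, 0, 0]}, {"xyz": [0, 0, 0.115], "angular": [0, 0, 0]}]'

```text
t: 11.77
eef_pos: [0.397, -0.0021, -0.0055]
tool_rot: [-0.003, 0.022, 1.0, 0.0]
ft_force: [0.1, 0.3, 0.3]
grip_width: 0.094
grasp_force: 0.0
```

move_arm --targets '[{"xyz": [0, 0, 0.005], "angular": [0, 0, 0]}, {"xyz": [0, 0, 0.009], "angular": [0, 0, 0]}, {"xyz": [0, 0, 0.012], "angular": [0, 0, 0]}, {"xyz": [0, 0, 0.014], "angular": [0, 0, 0]}, {"xyz": [0, 0, 0.014], "angular": [0, 0, 0]}]'

```text
t: 12.18
eef_pos: [0.4003, -0.0027, -0.0165]
tool_rot: [0.0, 0.022, 1.0, -0.0]
ft_force: [-1.1, -0.0, -0.2]
grip_width: 0.094
grasp_force: 0.0
```

```bash
python3 - <<'E'
from h import *
go([.399,-.004,-.0175],87.8)
E
```

```text
t 12.1833 eef [ 0.4003 -0.0027 -0.0165] F [-1.1 -0.  -0.2] q6 -1.71 yang 87.45
xyz [ 0.0012 -0.0014  0.001 ] ang [-0.0001  0.0005 -0.0038]
```

move_arm --targets '[{"xyz": [-0.004, 0, 0.001], "angular": [0, 0, -0.002]}, {"xyz": [-0.011, 0, 0.001], "angular": [0, 0, -0.002]}, {"xyz": [-0.018, 0, 0.001], "angular": [0, 0, -0.002]}, {"xyz": [-0.025, 0, 0.001], "angular": [0, 0, -0.002]}, {"xyz": [-0.03, 0, 0.001], "angular": [0, 0, -0.002]}]'

```text
t: 12.6
eef_pos: [0.4318, -0.0042, -0.0174]
tool_rot: [0.001, 0.021, 1.0, -0.0]
ft_force: [0.5, -0.1, -0.8]
grip_width: 0.094
grasp_force: 0.0
```

move_arm --targets '[{"xyz": [-0.003, 0, 0], "angular": [0, 0, 0]}, {"xyz": [-0.006, 0, 0], "angular": [0, 0, 0]}, {"xyz": [-0.009, 0, 0], "angular": [0, 0, 0]}, {"xyz": [-0.012, 0, 0], "angular": [0, 0, 0]}, {"xyz": [-0.015, 0, 0], "angular": [0, 0, 0]}]'

```text
t: 13.02
eef_pos: [0.4387, -0.0038, -0.0184]
tool_rot: [-0.006, 0.02, 1.0, 0.001]
ft_force: [-9.0, -1.0, 7.7]
grip_width: 0.0938
grasp_force: 4.6
```

move_arm --targets '[{"xyz": [-0.003, 0, 0], "angular": [0, 0, 0]}, {"xyz": [-0.006, 0, 0], "angular": [0, 0, 0]}, {"xyz": [-0.009, 0, 0], "angular": [0, 0, 0]}, {"xyz": [-0.012, 0, 0], "angular": [0, 0, 0]}, {"xyz": [-0.015, 0, 0], "angular": [0, 0, 0]}]'

```text
t: 13.43
eef_pos: [0.4541, -0.0043, -0.0185]
tool_rot: [-0.005, 0.021, 1.0, 0.001]
ft_force: [-7.2, 0.3, 4.9]
grip_width: 0.0937
grasp_force: 3.9
```

```bash
cat >> h.py <<'E'
def far(im,us=range(290,390,6)):
    g=im.min(2).astype(float);P=[];c,a,_=C0;n=np.array([np.cos(a),np.sin(a)]);l=np.array([-n[1],n[0]])
    for u in us:
        r=[v for v in range(154,185) if g[v-1,u]<120<=g[v,u] and g[v+3,u]>120 and g[v-2,u]<120]
        if r: v=r[-1];p=ray("top",[[u,v-(g[v,u]-120)/(g[v,u]-g[v-1,u])]],.018)[0]-c;P.append((round((p*1e3)@l),round((p*1e3)@n,1)))
    return P
E
python3 - <<'E'
from h import *
go([.46,-.004,-.0175],87.8)
im=get_image("top");print(far(im))
cv2.imwrite('pics/t6.png',cv2.resize(im[:,:,::-1][130:320,220:430],None,fx=3,fy=3))
E
```

```text
t 13.4333 eef [ 0.4541 -0.0043 -0.0185] F [-7.2  0.3  4.9] q6 -1.69 yang 87.64
xyz [-0.0058  0.0006 -0.001 ] ang [ 0.0007 -0.0067 -0.0017]
[(282, np.float64(-20.4)), (265, np.float64(-20.1)), (249, np.float64(-20.2)), (233, np.float64(-20.8)), (217, np.float64(-21.0)), (200, np.float64(-20.7)), (184, np.float64(-20.3)), (168, np.float64(-20.4)), (152, np.float64(-21.1)), (136, np.float64(-21.2)), (119, np.float64(-20.9)), (103, np.float64(-20.6)), (87, np.float64(-20.4)), (71, np.float64(-21.2)), (54, np.float64(-21.3)), (38, np.float64(-21.2)), (22, np.float64(-20.8))]
```

View pics/t6.png

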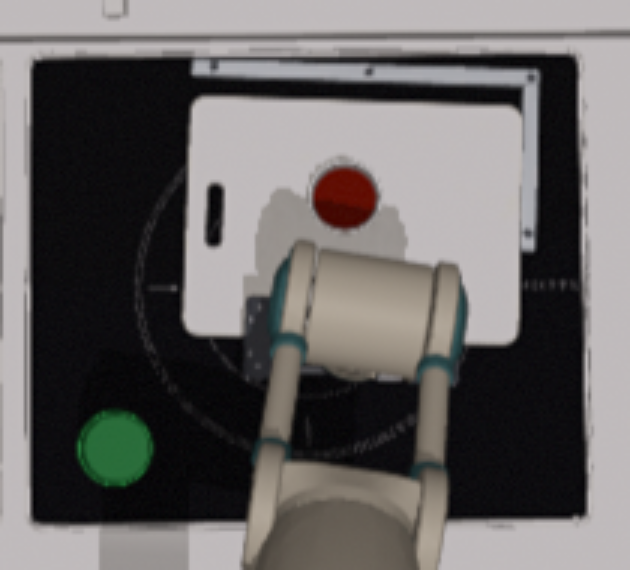

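The board is parallel with a 20.6 mm gap to the rail, still touching the arm (crop x~522), and the cup is standing. Fz of 5 N hints that the tips are scraping, so I raise 1.5 mm and go on.

move_arm --targets '[{"xyz": [-0.002, 0, -0.001], "angular": [0, 0, 0]}, {"xyz": [-0.005, 0, -0.0015], "angular": [0, 0, 0]}, {"xyz": [-0.008, 0, -0.0015], "angular": [0, 0, 0]}, {"xyz": [-0.011, 0, -0.0015], "angular": [0, 0, 0]}, {"xyz": [-0.013, 0, -0.0015], "angular": [0, 0, 0]}]'

```text
t: 13.9
eef_pos: [0.473, -0.0056, -0.0164]
tool_rot: [-0.0, 0.021, 1.0, 0.0]
ft_force: [-3.2, 0.5, -2.5]
grip_width: 0.0941
grasp_force: 1.7
```

move_arm --targets '[{"xyz": [-0.001, 0, 0], "angular": [0, 0, 0]}, {"xyz": [-0.002, 0, 0], "angular": [0, 0, 0]}, {"xyz": [-0.003, 0, 0], "angular": [0, 0, 0]}, {"xyz": [-0.004, 0, 0], "angular": [0, 0, 0]}]'

```text
t: 14.23
eef_pos: [0.4746, -0.0057, -0.0163]
tool_rot: [-0.002, 0.021, 1.0, 0.0]
ft_force: [-8.2, 0.0, 1.9]
grip_width: 0.0943
grasp_force: 3.9
```

```bash
python3 - <<'E'
from h import *
go([.46,-.004,-.0175],87.8)
im=get_image("top");print(far(im));print(im.min(2)[175:215:6,388:400].tolist())
E
```

```text
t 14.2333 eef [ 0.4746 -0.0057 -0.0163] F [-8.2  0.   1.9] q6 -1.69 yang 87.65
xyz [0.0146 0.0011 0.0012] ang [ 0.0001 -0.0028 -0.0017]
[]
[[186, 185, 185, 185, 187, 182, 139, 164, 168, 169, 169, 64], [186, 186, 186, 186, 185, 178, 165, 168, 167, 169, 168, 64], [185, 186, 185, 184, 185, 173, 165, 169, 169, 170, 171, 65], [185, 184, 184, 185, 184, 147, 169, 172, 171, 169, 133, 42], [186, 186, 185, 186, 184, 149, 175, 172, 171, 169, 126, 40], [186, 186, 186, 187, 184, 139, 175, 159, 164, 169, 93, 21], [186, 186, 186, 187, 184, 132, 174, 174, 173, 174, 80, 13]]
```

move_arm --targets '[{"xyz": [-0.0005, 0, 0], "angular": [0, 0, 0]}, {"xyz": [-0.001, 0, 0], "angular": [0, 0, 0]}]'

```text
t: 14.45
eef_pos: [0.4746, -0.0057, -0.0163]
tool_rot: [-0.003, 0.02, 1.0, 0.0]
ft_force: [-8.5, 0.0, 4.1]
grip_width: 0.0941
grasp_force: 4.3
```

move_arm --targets '[{"xyz": [-0.0005, 0, 0], "angular": [0, 0, 0]}, {"xyz": [-0.001, 0, 0], "angular": [0, 0, 0]}]'

```text
t: 14.62
eef_pos: [0.4746, -0.0057, -0.0163]
tool_rot: [-0.004, 0.02, 1.0, 0.0]
ft_force: [-9.6, -0.0, 5.8]
grip_width: 0.094
grasp_force: 5.1
```

```bash
python3 - <<'E'
from h import *
go([.46,-.004,-.0175],87.8)
im=get_image("top");g=im.min(2)
for u in(300,330,360,385): print(u,g[148:170,u].tolist())
E
```

```text
t 14.6167 eef [ 0.4746 -0.0057 -0.0163] F [-9.6 -0.   5.8] q6 -1.69 yang 87.65
xyz [0.0146 0.0011 0.0013] ang [ 0.0001 -0.0049 -0.0016]
300 [154, 65, 127, 171, 172, 172, 159, 159, 185, 186, 186, 186, 186, 186, 186, 185, 186, 186, 185, 186, 186, 186]
330 [144, 48, 41, 129, 169, 168, 168, 156, 160, 185, 186, 186, 186, 185, 186, 186, 186, 185, 186, 185, 186, 186]
360 [73, 20, 7, 45, 129, 168, 168, 170, 161, 163, 185, 186, 186, 185, 186, 186, 186, 186, 185, 186, 185, 185]
385 [44, 6, 11, 12, 57, 131, 166, 167, 168, 162, 167, 185, 186, 186, 186, 185, 186, 186, 185, 185, 186, 186]
```

move_arm --targets '[{"xyz": [-0.001, 0, 0], "angular": [0, 0, 0]}, {"xyz": [-0.002, 0, 0], "angular": [0, 0, 0]}, {"xyz": [-0.002, 0, 0], "angular": [0, 0, 0]}]'

```text
t: 14.92
eef_pos: [0.4745, -0.0057, -0.0163]
tool_rot: [-0.006, 0.02, 1.0, 0.0]
ft_force: [-12.9, -0.1, 9.0]
grip_width: 0.094
grasp_force: 6.4
```

move_arm --targets '[{"xyz": [0.004, 0, 0], "angular": [0, 0, 0]}, {"xyz": [0.012, 0, 0], "angular": [0, 0, 0]}, {"xyz": [0.025, 0, 0], "angular": [0, 0, 0]}, {"xyz": [0.035, 0, 0], "angular": [0, 0, 0]}, {"xyz": [0.035, 0, 0], "angular": [0, 0, 0]}]'

```text
t: 15.33
eef_pos: [0.445, -0.0046, -0.0157]
tool_rot: [0.001, 0.021, 1.0, -0.0]
ft_force: [-1.0, 0.1, -0.4]
grip_width: 0.0941
grasp_force: 0.0
```

move_arm --targets '[{"xyz": [0, 0, -0.02], "angular": [0, 0, 0]}, {"xyz": [0, 0, -0.05], "angular": [0, 0, 0]}, {"xyz": [0, 0, -0.09], "angular": [0, 0, 0]}, {"xyz": [0, 0, -0.12], "angular": [0, 0, 0]}, {"xyz": [0, 0, -0.13], "angular": [0, 0, 0]}]'

```text
t: 15.75
eef_pos: [0.451, -0.0055, 0.1192]
tool_rot: [0.006, 0.021, 1.0, -0.001]
ft_force: [0.1, 0.5, -0.0]
grip_width: 0.0939
grasp_force: 0.0
```

```bash
python3 - <<'E'
from h import *
go([.45,.16,.11],-2.2)
im=get_image("top");g=im.min(2).astype(float);c,a,_=C0;n=np.array([np.cos(a),np.sin(a)]);l=np.array([-n[1],n[0]])
for v in(175,187,199): print(v,g[v,386:400].astype(int).tolist())
P=[]
for v in range(175,236,6):   # left end: dark->light scanning right
    u=[u for u in range(265,300) if g[v,u-1]<100<=g[v,u]]
    if u: u=u[0];p=(ray("top",[[u-(g[v,u]-100)/(g[v,u]-g[v,u-1]),v]],.018)[0]-c)*1e3;P.append((round(p@n),round(p@l,1)))
print("left end (n,l)",P)
x=cv2.resize(im[:,:,::-1][140:260,265:415],(750,600));cv2.imwrite("pics/t7.png",x)
E
```

```text
t 15.75 eef [ 0.451  -0.0055  0.1192] F [ 0.1  0.5 -0. ] q6 -1.7 yang 87.64
xyz [0.0079 0.1653 0.0088] ang [0.0054 0.007  0.9982]
175 [184, 184, 183, 184, 183, 183, 184, 180, 136, 163, 166, 166, 167, 62]
187 [183, 184, 183, 184, 183, 183, 182, 171, 163, 167, 167, 168, 169, 64]
199 [184, 183, 183, 184, 184, 185, 181, 147, 173, 169, 168, 167, 124, 38]
left end (n,l) [(-57, np.float64(300.2)), (-74, np.float64(300.6)), (-90, np.float64(300.2)), (-106, np.float64(299.9)), (-122, np.float64(300.5)), (-139, np.float64(300.2)), (-155, np.float64(300.6)), (-171, np.float64(300.2)), (-187, np.float64(300.0)), (-203, np.float64(299.5))]
```

View pics/t7.png

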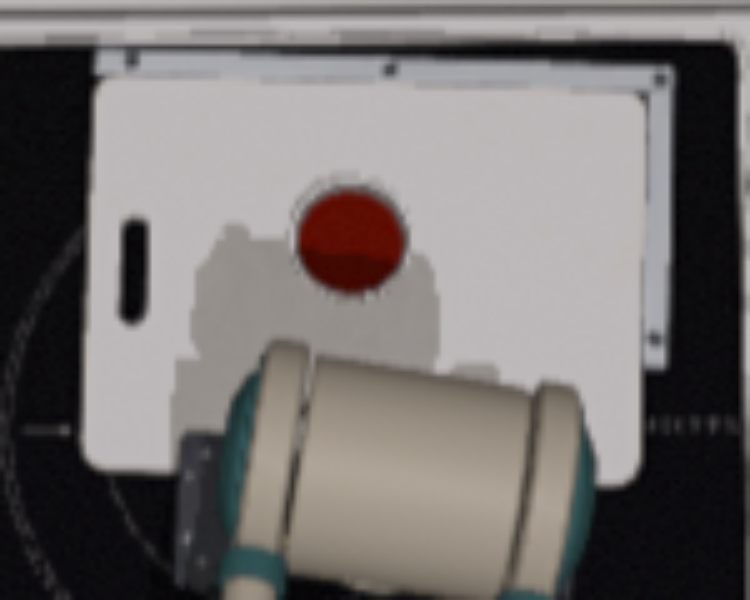

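The board is flush along the rail, with its left end at 300.2 mm from the arm (board length 300). The right end touches the arm, and the cup stands at crop (350,240). The arm is clear, so I hand in.

move_arm --targets '[{"xyz": [0, 0, -0.02], "angular": [0, 0, 0]}, {"xyz": [0, 0, -0.03], "angular": [0, 0, 0]}, {"xyz": [0, 0, -0.03], "angular": [0, 0, 0]}, {"xyz": [0, 0, -0.03], "angular": [0, 0, 0]}]'

```text
t: 16.13
eef_pos: [0.4466, -0.0048, 0.1437]
tool_rot: [0.001, 0.021, 1.0, -0.0]
ft_force: [0.4, 0.1, 0.1]
grip_width: 0.094
grasp_force: 0.0
```

```bash
python3 -c "
from bench import manip
print(manip.close_job())"
```

```text
the job is handed in; nothing more can be done
None
```

I pushed the board flush along the rail with its right end against the short arm, the sauce cup still standing on it and the bystanders left alone, and handed the job in at about 16 s; no verdict was returned.

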